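Raise the bread case window and put the dish away

TASK

Push the sliding window of the bread case up with the fingers from beneath its lip until the lip is level with the steel pointer on the side post, and let it stay there; then push the empty ceramic dish along the bar top, in under the raised window, until it is far enough inside for the window to come down in front of it. Nothing is to be gripped or lifted: the dish stays flat on the bar, the pointer stays where it is set, and the mugs, kettle, jar, tray and pepper mill are left where they stand.

Things in the scene. Friction and masses are not known exactly. Their poses are not given: they have to be found in the camera images.
- case: Fixed bread case in a wood frame, 328 wide, 235 deep, 284 high (mm), no floor of its own, glass sides, glass back at x = 229. Sloping front closed by the window, which leans back 35 degrees. Origin: on the bar top, mid width, where the window's mid-plane meets the bar. x level into the case, y left, z up. Inner width 280. The side posts (24 wide) stand out 21 in front of the window's mid-plane.
- window (a joint): Window travel up its slope, m: 0 shut, 0.18 top stop; direction in the case's axes (0.574, 0, 0.819). Counterweighted: 1 to 4 N move it either way and it stays where left. Glass in a wooden frame 276 mm wide, 10 thick; when shut its lower edge is 8 mm and its upper edge 166 mm up the slope from the bar top.
- lip_edge (a point): Middle of the lip's front edge, at half thickness; 81 mm up the slope when shut. The lip: a wooden ledge square to the glass, 200 mm wide, 12 thick along the slope (underside 6 below this point), out to 38 in front of the window's mid-plane, its front edge 20 higher than its root. Axes: x square to the glass, inwards and down; y left; z up the slope.
- mark (a point): The steel pointer: a tab 34 mm wide, 5 thick, on the front of the left (+y) side post; its height differs at each start. Point at half its thickness, 128 mm left of the case's middle, as far in front of the window as the lip's edge. Axes as lip_edge; the window is at the mark when lip_edge and this point are at the same height (equal along the slope).
- dish: Empty round white ceramic dish with straight sides, 90 mm across, 30 mm high, 0.2 kg, standing on the bar in front of the window. Origin at the centre of its underside, z up.
- mug_a: Tin mug, 80 mm across, 80 mm high, handle to its own +y, in front of and to the left of the case. Origin at the centre of its underside. Leave alone.
- mug_b: Tin mug like the other, in front of and to the right of the case. Leave alone.
- kettle: Red kettle, 156 mm across, 212 mm high over its handle, spout to its own -x, thumb lever on its lid, right of the case. Origin under its centre. Leave alone.
- jar: Tall open glass jar, 96 mm across, 225 mm high, left of the case. Origin under its centre. Leave alone.
- tray: Wooden tray 220 x 300 mm, 30 mm high, at the left of the bar. Origin under its centre. Leave alone.
- pepper_mill: Dark wooden pepper mill, 52 mm across, 135 mm high, right of the working space. Origin under its centre. Leave alone.
Not all that is in view belongs to the job. Of the things that look like the dish, the largest one is meant.

How it is judged:
By the outcome, as a careful person would: the job done as asked, in the order asked, and still so for the second after the job is handed in, with the robot touching nothing.
It also fails if it takes over 59 s, if anything falls off the work surface, if the arm or the gripper's body presses on something with over 40 N, if the wrist force passes 120 N, or if a joint passes its speed limit or range.

ROBOT

A 6-joint arm with a two-finger parallel gripper is mounted at the origin on the work surface. World frame = base frame: x ahead of the robot, y to its left, z up, the work surface at z = 0. Lengths are in mm, angles in rad, forces in N, time in s.
With the tool pointing down it reaches from about 375 to 900 mm from the base axis. Payload 3.1 kg.
Tool frame: the origin (TCP) lies at the very end of the fingers, on their centre line; the grasp point (between the pads) lies 19 mm behind it (manip.hold_point_z is the distance from the TCP to the grasp point, in mm); z points along the fingers, y is the line along which they close (so a half turn about z gives the same grasp; the last joint's range is limited). The gripper opens to 85 mm and grips with 20 to 120 N. Pads are 22 mm wide; open, the fingers measure 114 mm over their backs; the gripper's body (76 mm by 85 mm) begins 54 mm behind the grasp point. The pads swing forward as they close: fully open they stand 13 mm farther back than shut.
Start: joints at [0.933, 0.527, 1.433, -0, 1.181, -0.178], TCP at [276.753, 560.361, 231.31] pointing down, gripper open.
Joint ranges: [-3.08, 3.08], [-0.75, 2.2], [0.22, 2.44], [-1.43, 4.57], [0, 2.65], [-2.85, 2.85]. Speed limits (rad/s): [2.79, 2.79, 3.14, 3.14, 3.14, 3.14].

INTERFACE

Orientations are given as a rotation vector (axis times angle).
In Python, from rig import telemetry, cams, manip gives the robot as it stands. The module is installed in compiled form; this text tells all that it offers.
- The arm moves only by the shell command python3 -m jog 'ROWS' [FORCE]. ROWS is JSON, one flat list of numbers, 7 for each row, row after row: the closure, from -1 (fully open) to 1 (shut), so that 0 is half open, then the shift along the tool's x, y, z as a fraction of full scale, then the turn, a rotation vector about the tool's x, y, z as a fraction of full scale. In form: [fingers, x, y, z, wx, wy, wz, fingers, x, y, z, wx, wy, wz, ...]. A call has 1 to 5 rows; each row is the pose to reach, as a shift and turn from the pose commanded when the call began, along the tool's axes at that moment, turning the shorter way round; what a row does not reach only later rows make up. Full scale, the value 1, is 300 mm for a shift and 360 degrees for a turn. A row lasts 1/12 s, in which the tool goes at most 41.7 mm and 7.16 degrees, less where a joint would pass 70% of its speed; a pose out of reach is approached as far as the arm can. A call with a number of a shift or a turn outside -1 to 1 is refused whole. A call with a gripper value outside its range is refused whole. The fingers move at their own pace and stop on an object; FORCE is the grip in N (left out, the last holds). Time passes only in rows, so rows that repeat a pose let the fingers close. It gives the time, the measured TCP pose, the force, the opening and the grip force at its end, in the units of the state.
- telemetry.state(): the state, without advancing time (a new reading comes with each control period).
- cams.grab_frame(name): name is "scene" or "top" or "wrist"; returns (picture, depth): 420x560x3 uint8, red, green, blue; 420x560 float32, mm along the optical axis (not along the pixel's ray), 0 where there is no reading.
- cams.camera_info(name): a dict with "mtx" (3x3 intrinsics, pixels), "k1" (the pictures are not rectified: a ray, as slopes to the right and down, at radius r is drawn at 1 + k1 r^2 times it, then the intrinsics apply), "T" (4x4, takes a point from camera to world coordinates); the wrist camera has in their place "T_tool_cam" (4x4, takes a point from camera to tool coordinates, whose origin is the TCP and whose axes are the flange's). Camera axes: x right, y down, z forward; pixel columns grow to the right and rows downward; lengths in mm; the calibration is good to about 2 mm. A picture is of the moment at which its call begins: read the wrist's pose just before it. camera_info takes no time and is no camera call.
- manip.hand_in(): hands the job in; it is judged then, once.
Trained networks look in the newest picture that a camera, given by its name, has taken for a name from the list of things; names that differ only in an ending like _2 or _b are one class to them, and where a whole thing is asked for, a point or a joint stands for the part that bears it (a point fixed in the world has none). Each returns a list of dicts, best first, with "score" (0 to 1); they miss things now and then, are a little off and sometimes report something else, mostly with a low value. They report only what shows in the picture. A call takes as long as a camera call. They do not tell look-alikes from the thing itself.
- cams.spot_in(camera, label): "uv" ([column, row] in pixels, amid what is visible of it).
- cams.regions_of(camera, label): "region" (420x560 bool, what is visible of it) and "uv" ([column, row] in pixels, amid what is visible of it).
- cams.pinpoint(camera, label): "uv" ([column, row] in pixels: a listed point, or the origin of a listed thing).
The state is a dict: "time_s": time; "joint_positions": joint angles; "qd": joint speeds; "joint_efforts": joint torques, N m; "tcp_pos": TCP position; "eef_rot": TCP orientation; "wrist_force": force on the tool from outside, world axes, zero at the start; "wrist_torque": the same for the moment, N m; "width": finger opening in mm; "grip_force": force on a finger pad.
Only numpy, scipy, OpenCV 4.12 (cv2) and the standard library are available. Lean on these libraries where they do the work, as an engineer would, in place of code of your own. Each camera call takes 0.05 s, during which the arm holds its last target. There are 200 camera calls.

## Working session

There is one attempt and no reset: what is moved stays moved. The work goes in short steps, Python scripts to look and compute and a shell command to move; the robot and the scene stay as the last step left them, time stands still between calls to the robot, and variables do not carry over. Pictures are saved under pics/ and viewed, at most 10 in all, crops included, and the job is handed in when it is done.

```bash
mkdir -p pics
cat > h.py <<'E'
import numpy as np, cv2
from rig import telemetry, cams, manip
from scipy.spatial.transform import Rotation as R
def camT(n,st=None):
    i=cams.camera_info(n)
    if 'T' in i: return i,np.array(i['T'])
    st=st or telemetry.state(); T=np.eye(4); T[:3,:3]=R.from_rotvec(st['eef_rot']).as_matrix(); T[:3,3]=st['tcp_pos']
    return i,T@np.array(i['T_tool_cam'])
def rays(n,uv):
    i,T=camT(n); K=np.array(i['mtx']); uv=np.atleast_2d(np.array(uv,float))
    d=np.c_[(uv[:,0]-K[0,2])/K[0,0],(uv[:,1]-K[1,2])/K[1,1]]; s=d.copy()
    for _ in range(20): s=d/(1+i['k1']*(s**2).sum(1,keepdims=True))
    return T,np.c_[s,np.ones(len(s))]
def world(n,uv,depth):
    T,r=rays(n,uv); uv=np.atleast_2d(np.array(uv)).round().astype(int)
    z=depth[uv[:,1],uv[:,0]]; return (r*z[:,None])@T[:3,:3].T+T[:3,3]
def onplane(n,uv,z):
    T,r=rays(n,uv); d=r@T[:3,:3].T; return T[:3,3]+d*((z-T[2,3])/d[:,2:])
def regpts(n,reg,depth):
    v,u=np.nonzero(reg&(depth>0)); return world(n,np.c_[u,v],depth)
E
python3 - <<'E'
from h import *
np.set_printoptions(precision=1,suppress=True)
im={}
for n in ['scene','top']:
    p,d=cams.grab_frame(n); cv2.imwrite(f'pics/{n}0.png',p[:,:,::-1]); np.save(f'{n}d.npy',d)
    for l in ['dish','window','case','mug_a','kettle','jar','tray','pepper_mill']:
        for r in cams.regions_of(n,l)[:4]:
            q=regpts(n,r['region'],d)
            if len(q): print(n,l,round(r['score'],2),np.round(r['uv']),'med',np.median(q,0),'lo',np.percentile(q,3,axis=0),'hi',np.percentile(q,97,axis=0))
    for l in ['lip_edge','mark','case','dish']:
        for r in cams.pinpoint(n,l)[:4]: print(n,'pt',l,round(r['score'],2),np.round(r['uv'],1),world(n,r['uv'],d)[0],onplane(n,r['uv'],0)[0])
E
```

```text
scene dish 0.71 [278. 181.] med [336.5 -24.2   6.2] lo [311.9 -51.3   0.3] hi [377.1   6.6  23.5]
scene dish 0.64 [292. 215.] med [467.   54.9   8. ] lo [431.2  16.1   0.3] hi [517.   97.   30.7]
scene dish 0.59 [326. 216.] med [430.6 183.    7. ] lo [404.7 154.8  -0.3] hi [468.9 211.7  23.8]
scene window 0.87 [285. 236.] med [594.6  77.2  93. ] lo [570.7 -42.   56.7] hi [652.9 181.8 147.6]
scene case 0.96 [270. 261.] med [776.1  79.2 196.4] lo [581.4 -81.8  12.3] hi [796.6 226.6 285.8]
scene mug_a 0.79 [370. 238.] med [484.3 307.6  47.4] lo [451.8 266.5  -1.4] hi [544.8 361.6  81. ]
scene mug_a 0.74 [237. 194.] med [ 468.2 -127.4   44.8] lo [ 431.1 -162.5    1.7] hi [510.9 -87.   80.1]
scene mug_a 0.34 [356. 282.] med [723.1 310.  148.6] lo [652.1 265.1   2.6] hi [746.5 353.4 224.6]
scene kettle 0.56 [185. 202.] med [ 603.3 -223.8  112.3] lo [ 535.  -335.5   14.7] hi [ 658.5 -166.3  206.6]
scene jar 0.78 [356. 284.] med [725.5 309.3 149.4] lo [653.6 266.2  17.1] hi [746.5 351.4 224.3]
scene tray 0.7 [438. 246.] med [433.1 537.2   9.9] lo [325.6 390.5   3.3] hi [538.6 677.7  30.5]
sc
[... 1970 characters left out ...]
75.9 186. ] lo [559.9 -79.2  26.4] hi [782.3 231.6 287.1]
top pepper_mill 0.71 [432. 261.] med [ 360.7 -431.1   94.5] lo [ 341.5 -451.8   10.4] hi [ 380.8 -420.4  133.3]
top pepper_mill 0.39 [275. 159.] med [692.5  76.2 185.9] lo [561.6 -78.5  28.4] hi [779.9 230.3 287.1]
top pt lip_edge 0.94 [276.4 200.8] [573.5  79.3 100.7] [590.7  80.7   0. ]
top pt mark 0.4 [234.9 172.4] [661.9 212.3 148.9] [697.4 228.4   0. ]
top pt case 0.65 [273.6 211.4] [553.2  91.4  -3.3] [552.8  91.3   0. ]
top pt dish 0.65 [308.7 269.2] [346.5 -27.5   4.4] [346.6 -27.8   0. ]
top pt dish 0.6 [282.7 231.5] [479.8  60.4   6.9] [480.5  60.4   0. ]
top pt dish 0.54 [245.1 245. ] [435.3 193.4   0.8] [435.4 193.5   0. ]
```

Run:
```python
import cv2
t=cv2.imread('pics/top0.png')[130:300,170:400]; cv2.imwrite('pics/topc.png',cv2.resize(t,None,fx=3.4,fy=3.4,interpolation=2))
t=cv2.imread('pics/scene0.png')[140:320,160:420]; cv2.imwrite('pics/scenec.png',cv2.resize(t,None,fx=3,fy=3,interpolation=2))
```

```text
(no output)
```

View pics/topc.png

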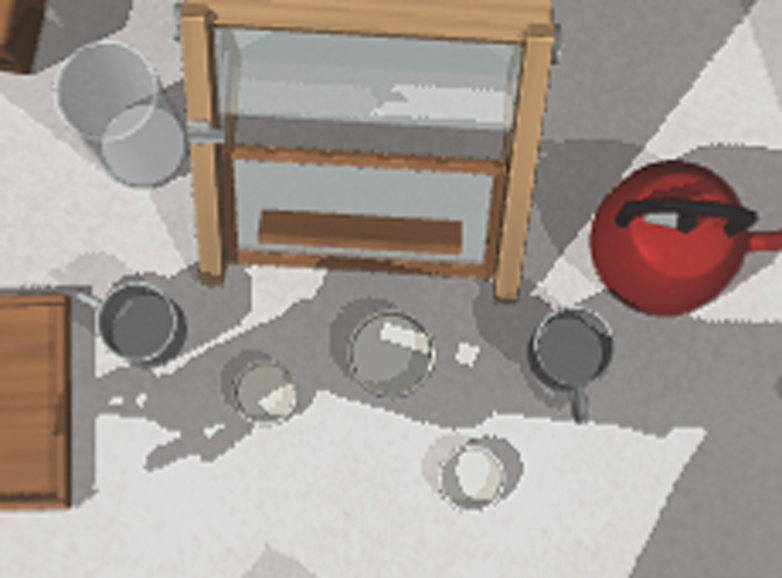

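View pics/scenec.png

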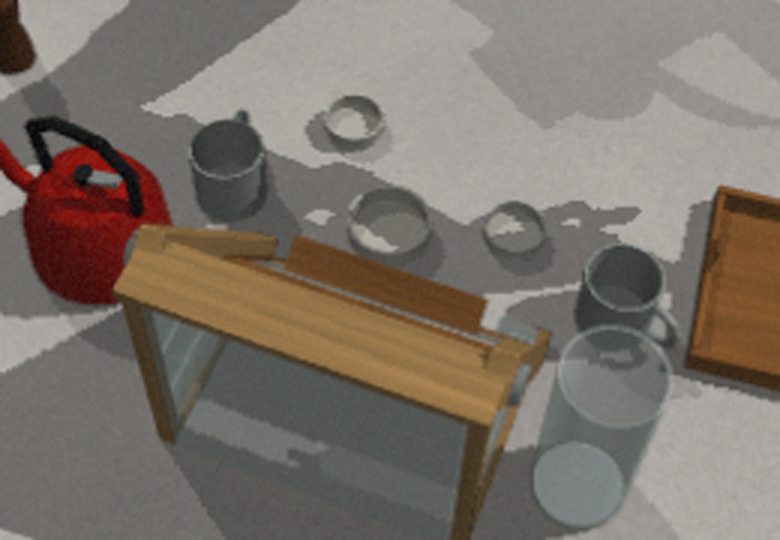

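Top crop: three dish-like items at full-frame px (285,233), (248,245) and (309,269). The first is visibly the largest (~90 mm against ~62 mm), and it stands in front of the window, so it is the dish. The pointer is at about (230,169) on the left post, and the lip at (276,200). The scene crop agrees.

Run:
```python
from h import *
np.set_printoptions(precision=1,suppress=True)
d=np.load('topd.npy'); ds=np.load('scened.npy')
v,u=np.mgrid[0:420,0:560]; 
for n,D in [('top',d),('scene',ds)]:
    m=(D>0); P=world(n,np.c_[u[m],v[m]],D)
    k=(P[:,0]>520)&(P[:,0]<860)&(P[:,1]>-130)&(P[:,1]<262)
    A=P[k&(P[:,2]>276)&(P[:,2]<294)]
    r=cv2.minAreaRect(A[:,:2].astype(np.float32)); print(n,'roof',r,np.median(A[:,2]))
    b=cv2.boxPoints(r); print(b)
    np.save(n+'P.npy',P[k])
    k=(abs(P[:,0]-473)<70)&(abs(P[:,1]-54)<70)&(P[:,2]>22)&(P[:,2]<40)
    print('dish',cv2.minEnclosingCircle(P[k][:,:2].astype(np.float32)),np.median(P[k],0),k.sum())
    for nm,y0,y1,x0,x1 in [('a',120,215,400,470),('b',-60,10,300,385)]:
        q=P[(P[:,0]>x0)&(P[:,0]<x1)&(P[:,1]>y0)&(P[:,1]<y1)&(P[:,2]>15)&(P[:,2]<40)]
        print(nm,cv2.minEnclosingCircle(q[:,:2].astype(np.float32)))
T,r=rays('top',[[230,169],[229,169],[228.5,169]]);print(world('top',[[230,169],[229,169],[231,169],[232,169],[230,168],[230,170]],d))
```

```text
top roof ((751.6795654296875, 68.93638610839844), (341.62005615234375, 80.3206787109375), 84.67229461669922) 283.5500181713437
[[ 695.8  -97.4]
 [ 775.8 -104.9]
 [ 807.5  235.3]
 [ 727.6  242.7]]
dish ((471.144287109375, 54.021705627441406), 44.72060775756836) [475.   55.1  29.4] 103
a ((433.5567932128906, 182.8673858642578), 33.66875076293945)
b ((342.4992980957031, -25.170358657836914), 33.546302795410156)
scene roof ((755.7090454101562, 68.82978057861328), (342.2167663574219, 72.75048065185547), 85.28533172607422) 283.06373721914173
[[ 705.4  -98.7]
 [ 777.9 -104.7]
 [ 806.   236.4]
 [ 733.5  242.3]]
dish ((472.84326171875, 56.74329376220703), 47.70844268798828) [477.   55.8  27.3] 148
a ((437.38861083984375, 181.1144561767578), 36.1435432434082)
b ((344.66912841796875, -24.767967224121094), 36.33151626586914)
[[ 663.1  223.2  191.6]
 [ 321.6   58.1 1577.1]
 [ 660.7  218.9  200.8]
 [ 661.2  216.   198.4]
 [ 666.1  223.1  192.4]
 [ 658.4  222.5  197.3]]
```

Run:
```python
from h import *
np.set_printoptions(precision=1,suppress=True)
P=np.load('topP.npy'); best=[]
def fr(P,yaw,o=(0,0)):
    c,s=np.cos(yaw),np.sin(yaw); x=P[:,0]-o[0]; y=P[:,1]-o[1]
    return np.c_[c*x+s*y,-s*x+c*y,P[:,2]]
# posts: outer 24mm strips
for yaw in np.radians(np.arange(-8,-1.9,.25)):
    q=fr(P,yaw); k=(q[:,2]>60)&(q[:,2]<262)
    out=(-.819*q[k,0]+.574*q[k,2]); 
    h,e=np.histogram(out,np.arange(-600,-300,3)); best.append((np.sort(h)[-3:].sum(),np.degrees(yaw)))
print(sorted(best)[-6:])
yaw=np.radians(-5.25)
q=fr(P,yaw); ym=q[(q[:,2]>276)&(q[:,2]<292),1]; print('roof y',np.percentile(ym,[1,50,99]))
y0=(np.percentile(ym,1)+np.percentile(ym,99))/2
k=(q[:,2]>40)&(q[:,2]<262); out=-.819*q[:,0]+.574*q[:,2]; yy=q[:,1]-y0
for nm,kk in [('posts',(abs(yy)>141)&(abs(yy)<164)),('mid',abs(yy)<136)]:
    h,e=np.histogram(out[k&kk],np.arange(-500,-360,2)); print(nm,[(int(a),int(b)) for a,b in zip(e,h) if b>25])
np.save('y0.npy',y0);print(y0)
```

```text
[(np.int64(2267), np.float64(-4.0)), (np.int64(2340), np.float64(-4.25)), (np.int64(2382), np.float64(-4.5)), (np.int64(2387), np.float64(-5.25)), (np.int64(2440), np.float64(-4.75)), (np.int64(2442), np.float64(-5.0))]
roof y [-23.8 136.5 297.7]
posts [(-426, 49), (-424, 134), (-422, 221), (-420, 222), (-418, 132), (-416, 49)]
mid [(-464, 98), (-462, 374), (-460, 638), (-458, 629), (-456, 302), (-454, 90), (-448, 27), (-446, 74), (-444, 223), (-442, 414), (-440, 483), (-438, 333), (-436, 204), (-434, 84), (-432, 49), (-428, 27), (-420, 29), (-418, 27), (-410, 36), (-408, 46), (-406, 62), (-404, 75)]
136.941358241388
```

```bash
cat >> h.py <<'E'
YAW=np.radians(-5.0); X0=538.5
c_,s_=np.cos(YAW),np.sin(YAW)
RZ=np.array([[c_,-s_,0],[s_,c_,0],[0,0,1]])
def tocase(P,y0=134.9): return np.atleast_2d(P)@RZ-np.array([X0,y0,0])
def toworld(p,y0=134.9): return (np.atleast_2d(p)+np.array([X0,y0,0]))@RZ.T
def sl(q): return np.c_[-.819*q[:,0]+.574*q[:,2],q[:,1],.574*q[:,0]+.819*q[:,2]]  # out,y,s
E
python3 - <<'E'
from h import *
np.set_printoptions(precision=1,suppress=True)
for n in ['top','scene']:
    P=np.load(n+'P.npy'); q=tocase(P,0); ym=q[(q[:,2]>276)&(q[:,2]<292),1]; a=np.percentile(ym,[1,99]); print(n,a,a.mean())
P=np.load('topP.npy');q=tocase(P)
g=sl(q)
for n in ['top','scene']:
    g=sl(tocase(np.load(n+'P.npy')))
    k=(abs(g[:,1])<95)&(g[:,0]>30)&(g[:,0]<46)&(g[:,2]>40)&(g[:,2]<260); print(n,'lip s',np.percentile(g[k,2],[2,20,50,80,98]),'y',np.percentile(g[k,1],[1,99]),k.sum())
    k=(g[:,1]>105)&(g[:,1]<155)&(g[:,0]>26)&(g[:,0]<46)&(g[:,2]>60)&(g[:,2]<290); print(n,'mark',g[k])
print('dish',tocase([472,55,0]),'TCP',tocase([276.7,560,231]), 'lipedge w',toworld([15.3,0,88.1]))
i,T=camT('top');t=tocase(T[None,:3,3]); 
for uv in ([230,167],[230,169],[230,171]):
    Tt,r=rays('top',[uv]); dd=(r@T[:3,:3].T)@RZ; G0=sl(t);G1=sl(dd); a=(38-G0[0,0])/G1[0,0]; print(uv,(G0+a*G1)[0])
print(telemetry.state())
E
python3 - <<'E'
import cv2;t=cv2.imread('pics/top0.png')[145:215,215:330]; cv2.imwrite('pics/mk.png',cv2.resize(t,None,fx=6.9,fy=6.9,interpolation=0))
E
```

```text
top [-26.9 294.5] 133.7893807307088
scene [-23.8 295. ] 135.60031512603595
top lip s [ 86.8  91.3  96.6 100.3 103.1] y [-93.8  92.4] 229
top mark [[ 26.1 141.6 289.1]
 [ 27.2 144.9 281.9]
 [ 26.  148.8 268.7]
 [ 28.7 147.3 230.5]
 [ 28.1 141.  230.5]
 [ 27.5 147.7 225.3]
 [ 29.9 144.1 227.7]
 [ 26.2 154.5 219.4]
 [ 26.9 141.6 221.2]
 [ 27.  135.3 221.7]
 [ 28.3 154.3 217.1]
 [ 28.9 151.  217.9]
 [ 32.9 140.8 222.2]
 [ 30.9 137.9 220.7]
 [ 26.4 135.6 217. ]
 [ 27.3 132.2 218.1]
 [ 30.1 128.5 220.9]
 [ 30.8 154.1 215.1]
 [ 29.9 151.1 214.6]
 [ 37.2 146.5 221.4]
 [ 33.  144.1 217.9]
 [ 29.  141.7 214.6]
 [ 34.  137.6 219.3]
 [ 30.1 135.1 216.1]
 [ 26.4 132.5 213.1]
 [ 36.3 127.7 222.2]
 [ 37.6 153.  216.9]
 [ 30.6 151.2 210.9]
 [ 37.7 146.6 217.6]
 [ 33.  144.3 213.7]
 [ 29.9 141.7 211.2]
 [ 34.6 137.7 215.6]
 [ 34.5 134.5 215.8]
 [ 30.9 131.9 212.9]
 [ 32.4 128.5 214.5]
 [ 27.3 145.6 204.3]
 [ 29.6 141.9 206.6]
 [ 26.3 138.  160.6]
 [ 26.  151.9 145.6]
 [ 26.3 148.8 141.6]
 [ 26.8 149.8 119.2]
 [ 26.5 140.6 101. ]
 [ 26.4 152.2  71.2]
 [ 26.1 145.9  61.7]]
scene lip s [ 88.2  96.2  98.
[... 642 characters left out ...]
149.2 218.8]
 [ 29.3 151.7 218.8]
 [ 30.1 154.1 218.3]
 [ 26.1 150.1 219.5]
 [ 27.1 152.6 221.1]
 [ 27.7 154.9 218.6]]
dish [[-73.1 -39.    0. ]] TCP [[-311.7  447.1  231. ]] lipedge w [[563.4  86.1  88.1]]
[230, 167] [ 38.  142.6 234.9]
[230, 169] [ 38.  143.  226.5]
[230, 171] [ 38.  143.4 218.2]
{'time_s': 1.3, 'joint_positions': array([ 0.9,  0.5,  1.4, -0. ,  1.2, -0.2]), 'qd': array([ 0.,  0.,  0., -0.,  0., -0.]), 'joint_efforts': array([ -0. , -44.2, -17.8,  -0. ,   0. ,   0. ]), 'tcp_pos': array([276.7, 560.4, 231.3]), 'eef_rot': array([ 0.7,  3.1, -0. ]), 'wrist_force': array([-0.8,  0.3, -0.1]), 'wrist_torque': array([ 0.,  0., -0.]), 'grip_force': 0.0, 'width': 85.23196876326752}
```

View pics/mk.png

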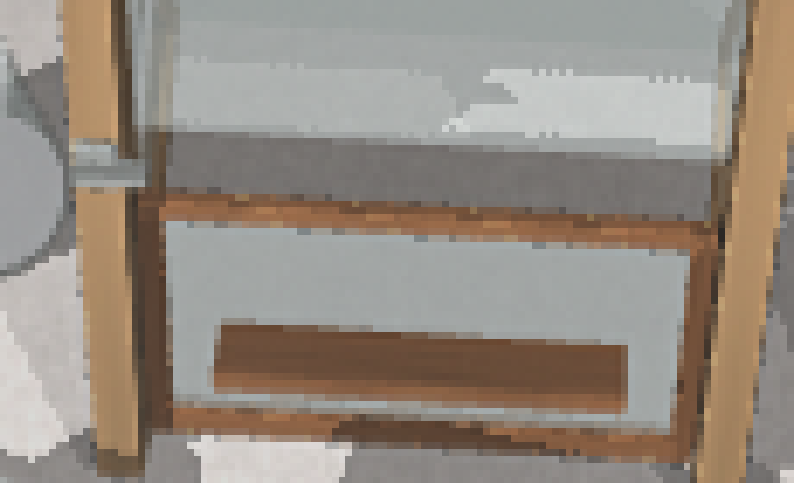

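Enlarged crop: the pointer tab is at crop (108,170), about px (230.5,169.5); the lip shows at crop (420,370), about px (276,199). By depth the pointer is at s≈216 and the lip at s≈92.5, so the window has to travel about 123 mm.

```bash
cat >> h.py <<'E'
def goal(case_pt,theta,st=None):
    "tool-frame shift/300 and turn/360deg to reach TCP case_pt with tool theta deg below level, square to case"
    st=st or telemetry.state(); t=np.radians(theta)
    Z=np.array([np.cos(t),0,-np.sin(t)]);Y=np.array([0,1,0.]);M=RZ@np.c_[np.cross(Y,Z),Y,Z]
    R0=R.from_rotvec(st['eef_rot']); p=toworld(case_pt)[0]
    return (R0.inv().apply(p-st['tcp_pos'])/300).round(3),((R0.inv()*R.from_matrix(M)).as_rotvec()/(2*np.pi)).round(4)
def os_(out,y,s): return [.574*s-.819*out,y,.819*s+.574*out]
def where():
    st=telemetry.state(); q=tocase(st['tcp_pos']); z=RZ.T@R.from_rotvec(st['eef_rot']).as_matrix()[:,2]
    print('t',round(st['time_s'],2),'case',q[0].round(1),'out,y,s',sl(q)[0].round(1),'z',z.round(3),'F',(RZ.T@st['wrist_force']).round(1),'w',round(st['width'],1),'j',np.array(st['joint_positions']).round(2))
E
python3 - <<'E'
from h import *
print(goal([-120,0,225],35)); print(toworld(os_(120,0,62)),toworld([-120,0,225]))
E
```

```text
(array([-1.137, -1.158,  0.021]), array([-0.0284, -0.151 , -0.0545]))
[[485.75471661  92.91726513 119.658     ]] [[428.66479085  97.91198643 225.        ]]
```

```bash
python3 -m jog '[1,-0.57,-0.58,0.01,-0.014,-0.075,-0.027,1,-0.57,-0.58,0.01,-0.014,-0.075,-0.027,1,-0.57,-0.58,0.01,-0.014,-0.075,-0.027,1,-0.57,-0.58,0.01,-0.014,-0.075,-0.027,1,-0.57,-0.58,0.01,-0.014,-0.075,-0.027]'; python3 -c "
from h import *
where();print(goal([-120,0,225],35))"
```

```text
time_s: 1.72
tcp_pos: [338.2, 361.9, 227.6]
eef_rot: [0.369, 2.636, -0.032]
wrist_force: [0.8, -1.3, -0.0]
width: 26.0
grip_force: 0.0
t 1.72 case [-233.1  255.1  227.6] out,y,s [321.6 255.1  52.6] z [ 0.459 -0.046 -0.887] F [ 0.9 -1.2 -0. ] w 26.0 j [ 0.83  0.34  1.93 -0.64  0.72 -0.01]
(array([-0.476, -0.769,  0.22 ]), array([-0.0141, -0.0759, -0.0262]))
```

```bash
python3 -m jog '[1,-0.45,-0.73,0.22,-0.014,-0.075,-0.027,1,-0.45,-0.73,0.22,-0.014,-0.075,-0.027,1,-0.45,-0.73,0.22,-0.014,-0.075,-0.027,1,-0.45,-0.73,0.22,-0.014,-0.075,-0.027,1,-0.45,-0.73,0.22,-0.014,-0.075,-0.027]';python3 -m jog '[1,0,0,0,0,0,0,1,0,0,0,0,0,0]'; python3 -c "
from h import *
where();print(goal([-120,0,225],35),goal(os_(130,0,62),35))"
```

```text
time_s: 2.13
tcp_pos: [385.3, 246.2, 269.7]
eef_rot: [0.172, 2.319, -0.094]
wrist_force: [2.6, 1.3, 2.2]
width: 0.0
grip_force: 0.0
time_s: 2.3
tcp_pos: [387.1, 248.1, 273.8]
eef_rot: [0.172, 2.312, -0.086]
wrist_force: [0.1, 0.5, 0.5]
width: -0.4
grip_force: 0.0
t 2.3 case [-174.5  146.   273.8] out,y,s [300.1 146.  124.1] z [ 0.733 -0.053 -0.679] F [0.  0.5 0.5] w -0.4 j [ 0.68  0.24  2.18 -1.43  0.59  0.47]
(array([-0.022, -0.473,  0.269]), array([-0.0088, -0.0215, -0.0055])) (array([ 0.111, -0.459,  0.614]), array([-0.0088, -0.0215, -0.0055]))
```

```bash
cat > fit.py <<'E'
from h import *
from scipy.optimize import least_squares
st=telemetry.state()
D=[([.933,.527,1.433,0,1.181,-.178],[276.753,560.361,231.31],[.7,3.06,0]),
([.83,.34,1.93,-.64,.72,-.01],[338.2,361.9,227.6],[.369,2.636,-.032]),
(st['joint_positions'],st['tcp_pos'],st['eef_rot'])]
def fk_w(q,p):
    a1,d1,L2,L3,e,Lt=p; s=q[1]+q[2]
    r=a1+L2*np.sin(q[1])+L3*np.sin(s)+e*np.cos(s); z=d1+L2*np.cos(q[1])+L3*np.cos(s)-e*np.sin(s)
    return np.array([r*np.cos(q[0]),r*np.sin(q[0]),z])
def res(p):
    o=[]
    for q,t,rv in D:
        z=R.from_rotvec(rv).as_matrix()[:,2] if abs(rv[1])<3 else np.array([0,0,-1])
        o.append(fk_w(q,p)+p[5]*z-t)
    return np.r_[np.concatenate(o),.02*(p-np.array([0,250,350,350,0,250]))]
f=least_squares(res,[0,250,350,350,0,250]); p=f.x; 
if __name__=='__main__':
    print(p.round(),f.fun.round(1))
    for th in (35,45,50,55,60,65,70,90):
        t=np.radians(th)
        for nm,c in [('lipstart',np.array(os_(20,0,70))),('lipend',np.array(os_(20,0,190))),('dish0',np.array([-135,-39,18])),('dish1',np.array([60,-20,18])),('pre',np.array(os_(120,0,60)))]:
            w=toworld(c-p[5]*np.array([np.cos(t),0,-np.sin(t)]))[0]; r=np.hypot(w[0],w[1])
            g=least_squares(lambda q:[np.hypot(*fk_w([0,q[0],q[1]],p)[:2])-r,fk_w([0,q[0],q[1]],p)[2]-w[2]],[.4,1.8])
            q5=np.pi-(np.pi/2-t)-g.x.sum()
            print(th,nm,'q2,q3',g.x.round(2),'q5',q5.round(2),'r',g.cost.round())
E
python3 fit.py
```

```text
[432. 435. 193. 193. 248.  71.] [ 88.4 -67.6  -3.7  20.8 -10.9  12.  -11.4   6.9  -8.3   8.6   3.7  -3.1
  -3.1   5.   -3.6]
35 lipstart q2,q3 [1.71 0.85] q5 -0.38 r 0.0
35 lipend q2,q3 [1.1  1.18] q5 -0.1 r 0.0
35 dish0 q2,q3 [2.38 0.57] q5 -0.77 r 0.0
35 dish1 q2,q3 [1.93 0.5 ] q5 -0.24 r 0.0
35 pre q2,q3 [1.69 1.18] q5 -0.68 r 0.0
45 lipstart q2,q3 [1.65 0.89] q5 -0.18 r 0.0
45 lipend q2,q3 [1.04 1.2 ] q5 0.12 r 0.0
45 dish0 q2,q3 [2.31 0.64] q5 -0.6 r 0.0
45 dish1 q2,q3 [1.87 0.54] q5 -0.06 r 0.0
45 pre q2,q3 [1.61 1.23] q5 -0.48 r 0.0
50 lipstart q2,q3 [1.62 0.9 ] q5 -0.08 r 0.0
50 lipend q2,q3 [1.02 1.2 ] q5 0.23 r 0.0
50 dish0 q2,q3 [2.28 0.67] q5 -0.51 r 0.0
50 dish1 q2,q3 [1.84 0.56] q5 0.04 r 0.0
50 pre q2,q3 [1.58 1.25] q5 -0.38 r 0.0
55 lipstart q2,q3 [1.6  0.91] q5 0.02 r 0.0
55 lipend q2,q3 [1.  1.2] q5 0.34 r 0.0
55 dish0 q2,q3 [2.25 0.7 ] q5 -0.42 r 0.0
55 dish1 q2,q3 [1.82 0.57] q5 0.14 r 0.0
55 pre q2,q3 [1.54 1.26] q5 -0.27 r 0.0
60 lipstart q2,q3 [1.57 0.92] q5 0.13 r 0.0
60 lipend q2,q3 [0.98 1.19] q5 0.45 r 0.0
60 dish0 q2,q3 [2.22 0.72] q5 -0.32 r 0.0
60 dish1 q2,q3 [1.8  0.58] q5 0.24 r 0.0
60 pre q2,q3 [1.51 1.28] q5 -0.17 r 0.0
65 lipstart q2,q3 [1.55 0.92] q5 0.23 r 0.0
65 lipend q2,q3 [0.96 1.19] q5 0.56 r 0.0
65 dish0 q2,q3 [2.19 0.74] q5 -0.23 r 0.0
65 dish1 q2,q3 [1.78 0.58] q5 0.34 r 0.0
65 pre q2,q3 [1.47 1.29] q5 -0.06 r 0.0
70 lipstart q2,q3 [1.53 0.92] q5 0.34 r 0.0
70 lipend q2,q3 [0.95 1.18] q5 0.66 r 0.0
70 dish0 q2,q3 [2.16 0.76] q5 -0.13 r 0.0
70 dish1 q2,q3 [1.77 0.58] q5 0.45 r 0.0
70 pre q2,q3 [1.44 1.3 ] q5 0.05 r 0.0
90 lipstart q2,q3 [1.49 0.89] q5 0.76 r 0.0
90 lipend q2,q3 [0.95 1.1 ] q5 1.09 r 0.0
90 dish0 q2,q3 [2.07 0.8 ] q5 0.27 r 0.0
90 dish1 q2,q3 [1.73 0.54] q5 0.87 r 0.0
90 pre q2,q3 [1.35 1.3 ] q5 0.5 r 0.0
```

```bash
python3 - <<'E'
s=open('fit.py').read()
s=s.replace("a1,d1,L2,L3,e,Lt=p;","a1,d1,L2,L3,e,Lt,b=p;").replace("return np.array([r*np.cos(q[0]),r*np.sin(q[0]),z])","return np.array([r*np.cos(q[0])-b*np.sin(q[0]),r*np.sin(q[0])+b*np.cos(q[0]),z])")
s=s.replace("[0,250,350,350,0,250]","[0,250,350,350,0,250,110]")
open('fit.py','w').write(s)
E
python3 fit.py | grep -v dish
```

```text
[ 10. 291. 575. 391. 121. 295. 111.] [ 0.4 -0.3  0.4 -0.4 -0.4 -1.2  0.1  0.8  0.7  0.2  0.8  4.5  0.8  2.4
  0.9  0. ]
35 lipstart q2,q3 [0.97 2.26] q5 -1.05 r 0.0
35 lipend q2,q3 [0.66 2.1 ] q5 -0.58 r 0.0
35 pre q2,q3 [0.96 2.5 ] q5 -1.27 r 0.0
45 lipstart q2,q3 [0.83 2.19] q5 -0.66 r 0.0
45 lipend q2,q3 [0.58 2.  ] q5 -0.23 r 0.0
45 pre q2,q3 [0.73 2.4 ] q5 -0.78 r 0.0
50 lipstart q2,q3 [0.77 2.14] q5 -0.47 r 0.0
50 lipend q2,q3 [0.55 1.95] q5 -0.06 r 0.0
50 pre q2,q3 [0.65 2.35] q5 -0.55 r 0.0
55 lipstart q2,q3 [0.73 2.09] q5 -0.29 r 0.0
55 lipend q2,q3 [0.54 1.89] q5 0.1 r 0.0
55 pre q2,q3 [0.59 2.29] q5 -0.35 r 0.0
60 lipstart q2,q3 [0.7  2.04] q5 -0.12 r 0.0
60 lipend q2,q3 [0.53 1.83] q5 0.25 r 0.0
60 pre q2,q3 [0.55 2.23] q5 -0.16 r 0.0
65 lipstart q2,q3 [0.68 1.98] q5 0.05 r 0.0
65 lipend q2,q3 [0.53 1.77] q5 0.4 r 0.0
65 pre q2,q3 [0.52 2.17] q5 0.02 r 0.0
70 lipstart q2,q3 [0.67 1.92] q5 0.2 r 0.0
70 lipend q2,q3 [0.54 1.7 ] q5 0.55 r 0.0
70 pre q2,q3 [0.5  2.11] q5 0.18 r 0.0
90 lipstart q2,q3 [0.7  1.67] q5 0.77 r 0.0
90 lipend q2,q3 [0.63 1.43] q5 1.08 r 0.0
90 pre q2,q3 [0.54 1.86] q5 0.74 r 0.0
```

Fit gives an accurate arm model: the tool can be tilted only to about 65° below level here without flipping the wrist. I'll push the lip with the fingers at 68°.

```bash
sed -i 's/(35,45,50,55,60,65,70,90)/(68,)/; s/np.array(\[60,-20,18\])/np.array([50,-39,18])/' fit.py; python3 fit.py; python3 -c "
from h import *
print(goal([-130,0,235],80))"
```

```text
[ 10. 291. 575. 391. 121. 295. 111.] [ 0.4 -0.3  0.4 -0.4 -0.4 -1.2  0.1  0.8  0.7  0.2  0.8  4.5  0.8  2.4
  0.9  0. ]
68 lipstart q2,q3 [0.67 1.95] q5 0.14 r 0.0
68 lipend q2,q3 [0.54 1.73] q5 0.49 r 0.0
68 dish0 q2,q3 [0.85 2.38] q5 -0.47 r 0.0
68 dish1 q2,q3 [0.79 1.91] q5 0.06 r 0.0
68 pre q2,q3 [0.51 2.13] q5 0.12 r 0.0
(array([-0.024, -0.475,  0.222]), array([-0.0061,  0.1034, -0.0086]))
```

```bash
python3 -m jog '[1,0,-0.2,0.1,-0.006,0.1,-0.008,1,-0.02,-0.4,0.2,-0.006,0.1,-0.008,1,-0.02,-0.475,0.22,-0.006,0.1,-0.008,1,-0.02,-0.475,0.22,-0.006,0.1,-0.008,1,-0.02,-0.475,0.22,-0.006,0.1,-0.008]';python3 -m jog '[1,0,0,0,0,0,0,1,0,0,0,0,0,0]'; python3 -c "
from h import *
where();print(goal([-130,0,225],75),goal(os_(100,0,60),72))"
```

```text
time_s: 2.72
tcp_pos: [398.5, 166.7, 245.6]
eef_rot: [0.169, 2.586, -0.124]
wrist_force: [-0.6, 0.8, 0.5]
width: -0.1
grip_force: 0.0
time_s: 2.88
tcp_pos: [398.8, 166.4, 245.8]
eef_rot: [0.174, 2.583, -0.126]
wrist_force: [-0.3, -0.0, -0.5]
width: -0.4
grip_force: 0.0
t 2.88 case [-155.7   65.6  245.8] out,y,s [268.6  65.6 111.9] z [ 0.524 -0.079 -0.848] F [-0.3 -0.  -0.5] w -0.4 j [ 0.34  0.17  2.18 -0.78  0.42 -0.44]
(array([-0.042, -0.209,  0.121]), array([-0.0119,  0.0465, -0.0057])) (array([-0.067, -0.17 ,  0.6  ]), array([-0.0121,  0.0382, -0.0054]))
```

```bash
python3 -m jog '[1,-0.04,-0.209,0.12,-0.012,0.05,-0.006,1,-0.04,-0.209,0.12,-0.012,0.05,-0.006,1,-0.04,-0.209,0.12,-0.012,0.05,-0.006,1,-0.04,-0.209,0.12,-0.012,0.05,-0.006,1,-0.04,-0.209,0.12,-0.012,0.05,-0.006]';python3 -m jog '[1,0,0,0,0,0,0]'; python3 -c "
from h import *
where();print(goal(os_(100,0,60),72))"
```

```text
time_s: 3.3
tcp_pos: [413.2, 101.5, 224.1]
eef_rot: [0.137, 2.86, -0.064]
wrist_force: [-0.6, 0.4, -0.7]
width: 0.2
grip_force: 0.0
time_s: 3.38
tcp_pos: [418.3, 99.9, 225.7]
eef_rot: [0.144, 2.852, -0.065]
wrist_force: [1.5, 0.4, 0.0]
width: 0.1
grip_force: 0.0
t 3.38 case [-130.5    1.1  225.7] out,y,s [236.5   1.1 109.9] z [ 0.283 -0.034 -0.958] F [1.4 0.6 0. ] w 0.1 j [ 0.02  0.19  2.08 -0.12  0.59 -1.36]
(array([-0.153,  0.014,  0.459]), array([-0.0055, -0.0043, -0.0013]))
```

```bash
python3 -m jog '[1,-0.15,0.01,0.46,-0.0055,-0.004,0,1,-0.15,0.01,0.46,-0.0055,-0.004,0,1,-0.15,0.01,0.46,-0.0055,-0.004,0,1,-0.15,0.01,0.46,-0.0055,-0.004,0,1,-0.15,0.01,0.46,-0.0055,-0.004,0]'; python3 -m jog '[1,0,0,0,0,0,0]'; python3 -c "
from h import *
where();print(goal(os_(25,0,58),68),goal(os_(25,0,75),68))"
```

```text
time_s: 3.8
tcp_pos: [496.0, 92.8, 101.4]
eef_rot: [0.131, 2.834, -0.018]
wrist_force: [-0.8, -0.2, -0.3]
width: -0.0
grip_force: 0.0
time_s: 3.88
tcp_pos: [494.1, 93.0, 103.8]
eef_rot: [0.13, 2.833, -0.018]
wrist_force: [0.1, 0.9, 0.5]
width: -0.1
grip_force: 0.0
t 3.88 case [-54.4   0.9 103.8] out,y,s [104.1   0.9  53.8] z [ 0.301  0.    -0.954] F [-0.   0.9  0.5] w -0.1 j [-0.03  0.53  2.07 -0.08  0.24 -1.43]
(array([-0.172, -0.002,  0.201]), array([-0.    , -0.0125, -0.0007])) (array([-0.217, -0.002,  0.166]), array([-0.    , -0.0125, -0.0007]))
```

```bash
python3 -m jog '[1,-0.05,0,0.06,0,-0.004,0,1,-0.1,0,0.12,0,-0.008,0,1,-0.15,0,0.18,0,-0.0125,0,1,-0.17,0,0.2,0,-0.0125,0,1,-0.17,0,0.2,0,-0.0125,0]'; python3 -m jog '[1,0,0,0,0,0,0]'; python3 -c "
from h import *
where();print(goal(os_(25,0,75),68),goal(os_(25,0,125),68))
p,d=cams.grab_frame('scene');cv2.imwrite('pics/s2.png',cv2.resize(p[140:320,160:420,::-1],None,fx=3,fy=3))"
```

```text
time_s: 4.3
tcp_pos: [562.9, 86.4, 64.4]
eef_rot: [0.127, 2.75, -0.022]
wrist_force: [0.6, -0.1, 0.8]
width: 0.1
grip_force: 0.0
time_s: 4.38
tcp_pos: [561.3, 86.3, 64.6]
eef_rot: [0.128, 2.751, -0.022]
wrist_force: [-0.3, 0.2, -0.0]
width: -0.4
grip_force: 0.0
t 4.38 case [13.2 -0.  64.6] out,y,s [26.3 -0.  60.5] z [ 0.378 -0.    -0.926] F [-0.3  0.2 -0. ] w -0.4 j [-0.03  0.66  1.99 -0.19  0.11 -1.33]
(array([-0.043,  0.   , -0.023]), array([-0.    ,  0.0006, -0.0009])) (array([-0.183,  0.001, -0.113]), array([-0.    ,  0.0006, -0.0009]))
```

View pics/s2.png

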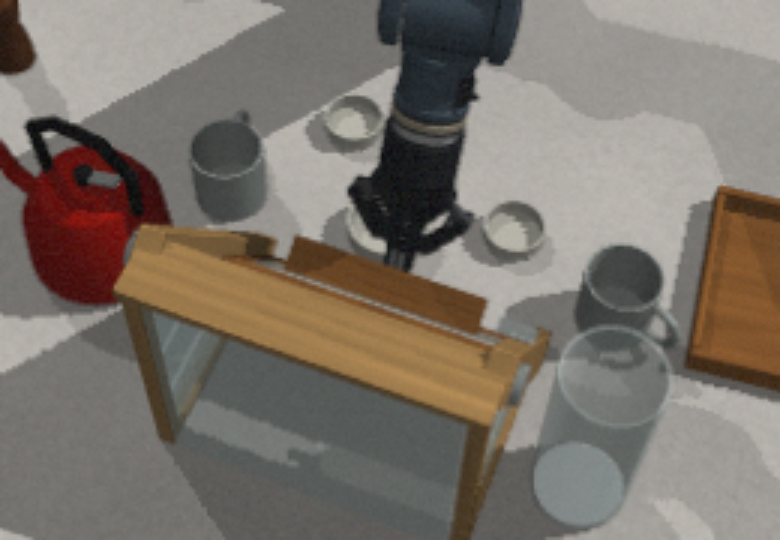

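Scene crop: the shut fingers are under the lip at crop (400,258), about px (293,226). Next I push up the slope.

```bash
python3 -m jog '[1,-0.028,0,-0.0175,0,0,0,1,-0.056,0,-0.035,0,0,0,1,-0.084,0,-0.052,0,0,0,1,-0.112,0,-0.07,0,0,0,1,-0.14,0,-0.0875,0,0,0]'; python3 -c "
from h import *
where()"; python3 -m jog '[1,-0.028,0,-0.0175,0,0,0,1,-0.056,0,-0.035,0,0,0,1,-0.07,0,-0.044,0,0,0,1,-0.084,0,-0.052,0,0,0,1,-0.084,0,-0.052,0,0,0]'; python3 -c "
from h import *
np.set_printoptions(precision=1,suppress=True)
where()
for n in ['scene','top']:
    p,d=cams.grab_frame(n);cv2.imwrite('pics/%s3.png'%n,p[:,:,::-1])
    P=world(n,np.argwhere(d>0)[:,::-1],d); g=sl(tocase(P))
    k=(abs(g[:,1])<95)&(abs(g[:,1])>50)&(g[:,0]>22)&(g[:,0]<42)&(g[:,2]>80)&(g[:,2]<260); print(n,'lip s',np.percentile(g[k,2],[2,20,50,80,98]),k.sum())
    k=(g[:,1]>113)&(g[:,1]<143)&(g[:,0]>24)&(g[:,0]<42)&(g[:,2]>200)&(g[:,2]<232); print(n,'mark s',np.percentile(g[k,2],[2,20,50,80,98]),k.sum())
"
```

```text
time_s: 4.85
tcp_pos: [587.4, 83.6, 104.0]
eef_rot: [0.128, 2.757, -0.022]
wrist_force: [-3.2, 1.8, 0.4]
width: -0.2
grip_force: 1.5
t 4.85 case [ 39.4  -0.4 104. ] out,y,s [ 27.4  -0.4 107.8] z [ 0.373 -0.    -0.928] F [-3.3  1.5  0.4] w -0.2 j [-0.04  0.6   1.9  -0.07  0.26 -1.45]
time_s: 5.27
tcp_pos: [606.7, 81.6, 128.5]
eef_rot: [0.128, 2.753, -0.022]
wrist_force: [-3.5, 1.0, 0.5]
width: 0.1
grip_force: 1.5
t 5.27 case [ 58.8  -0.8 128.5] out,y,s [ 25.6  -0.8 138.9] z [ 0.4 -0.  -0.9] F [-3.5  0.7  0.5] w 0.1 j [-0.   0.6  1.9 -0.1  0.3 -1.5]
scene lip s [158.9 167.1 169.5 171.2 173.2] 167
scene mark s [212.4 216.3 218.  220.6 222.1] 24
top lip s [157.2 163.4 167.9 170.4 173.6] 159
top mark s [206.8 215.6 217.9 221.5 227.8] 20
```

```bash
python3 -m jog '[1,-0.028,0,-0.0175,0,0,0,1,-0.056,0,-0.035,0,0,0,1,-0.084,0,-0.052,0,0,0,1,-0.105,0,-0.066,0,0,0,1,-0.12,0,-0.075,0,0,0]';  python3 -m jog '[1,-0.008,0,-0.005,0,0,0,1,-0.008,0,-0.005,0,0,0,1,-0.008,0,-0.005,0,0,0]'
cat > meas.py <<'E'
from h import *
np.set_printoptions(precision=1,suppress=True)
where()
L=[];M=[];
for n in ['scene','top']:
  for i in range(3):
    p,d=cams.grab_frame(n)
    P=world(n,np.argwhere(d>0)[:,::-1],d); g=sl(tocase(P))
    k=(abs(g[:,1])<95)&(abs(g[:,1])>40)&(g[:,0]>24)&(g[:,0]<36)&(g[:,2]>195)&(g[:,2]<240)
    m=(g[:,1]>113)&(g[:,1]<143)&(g[:,0]>24)&(g[:,0]<36)&(g[:,2]>200)&(g[:,2]<232)
    # lip top fitted vs y, out
    a=g[k]; c=np.linalg.lstsq(np.c_[np.ones(len(a)),a[:,1]],a[:,2],rcond=None)[0]
    print(n,'lip top',np.median(a[:,2]).round(1),'fit y=128',(c[0]+c[1]*128).round(1),'y=0',c[0].round(1),len(a),'mark top',np.median(g[m,2]).round(1),m.sum())
  print(n,[(r['uv'],round(r['score'],2)) for l in ['lip_edge','mark'] for r in cams.pinpoint(n,l)[:1]])
  cv2.imwrite('pics/m_%s.png'%n,p[:,:,::-1])
E
python3 meas.py
```

```text
time_s: 5.78
tcp_pos: [631.2, 79.0, 161.6]
eef_rot: [0.129, 2.755, -0.022]
wrist_force: [-6.3, 1.6, 1.8]
width: -0.1
grip_force: 2.6
time_s: 6.03
tcp_pos: [633.7, 78.6, 164.0]
eef_rot: [0.129, 2.753, -0.022]
wrist_force: [-4.0, 0.6, 1.1]
width: -0.2
grip_force: 1.6
t 6.03 case [ 86.   -1.3 164. ] out,y,s [ 23.7  -1.3 183.6] z [ 0.4 -0.  -0.9] F [-4.   0.3  1.1] w -0.2 j [-0.   0.5  1.8 -0.   0.5 -1.5]
scene lip top 215.4 fit y=128 214.8 y=0 215.3 185 mark top 219.0 25
scene lip top 215.6 fit y=128 215.2 y=0 215.5 186 mark top 218.3 24
scene lip top 215.4 fit y=128 215.3 y=0 215.3 186 mark top 218.3 25
scene [([283.6, 229.1], 0.92), ([324.8, 246.5], 0.65)]
top lip top 214.7 fit y=128 212.7 y=0 213.2 121 mark top 217.8 17
top lip top 214.4 fit y=128 213.0 y=0 213.3 112 mark top 220.1 15
top lip top 215.2 fit y=128 214.6 y=0 213.9 113 mark top 217.6 17
top [([275.5, 174.7], 0.9), ([234.5, 175.2], 0.41)]
```

```bash
python3 -m jog '[1,-0.008,0,-0.005,0,0,0,1,-0.011,0,-0.007,0,0,0,1,-0.011,0,-0.007,0,0,0]'; python3 -c "
from h import *
where()
p,d=cams.grab_frame('wrist');cv2.imwrite('pics/w1.png',p[:,:,::-1])
print(cams.camera_info('wrist'))
s=cv2.imread('pics/m_top.png')[150:200,220:320]
cv2.imwrite('pics/w1b.png',np.vstack([p[:,:,::-1],cv2.resize(s,(560,180),interpolation=2)]))"
```

```text
time_s: 6.78
tcp_pos: [636.8, 78.3, 167.5]
eef_rot: [0.129, 2.752, -0.022]
wrist_force: [-5.1, 0.6, 1.2]
width: 0.3
grip_force: 2.1
t 6.78 case [ 89.1  -1.4 167.5] out,y,s [ 23.2  -1.4 188.3] z [ 0.377 -0.    -0.926] F [-5.1  0.2  1.2] w 0.3 j [-0.04  0.53  1.75 -0.04  0.48 -1.49]
{'mtx': array([[349.86556765,   0.        , 272.69601951],
       [  0.        , 349.86556765, 211.73292158],
       [  0.        ,   0.        ,   1.        ]]), 'k1': 0.001225965529351636, 'T_tool_cam': array([[ 5.69426580e-05, -9.63554828e-01, -2.67510916e-01,
         6.84530223e+01],
       [ 9.99999920e-01,  1.60778580e-04, -3.66251685e-04,
        -2.37392549e-01],
       [ 3.95913605e-04, -2.67510874e-01,  9.63554760e-01,
        -1.42973095e+02],
       [ 0.00000000e+00,  0.00000000e+00,  0.00000000e+00,
         1.00000000e+00]])}
```

View pics/w1b.png

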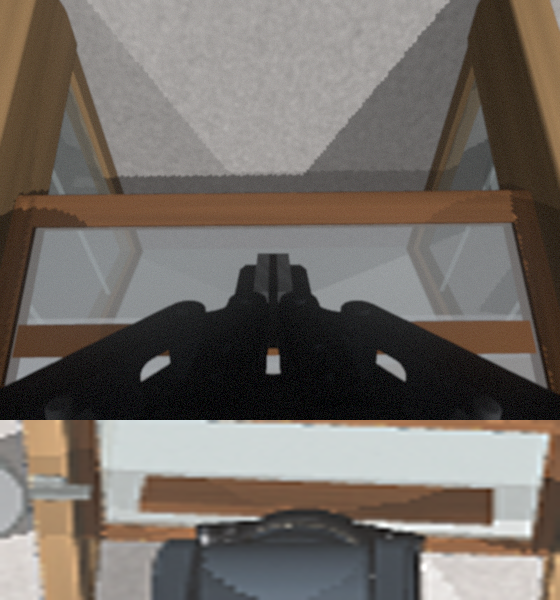

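```bash
python3 -c "
from h import *
print(goal(os_(60,0,175),68),goal(os_(100,60,196),68))"
```

```text
(array([ 0.104,  0.004, -0.079]), array([-0.0001,  0.0005, -0.001 ])) (array([ 0.118,  0.204, -0.229]), array([-0.0001,  0.0005, -0.001 ]))
```

```bash
python3 -m jog '[1,0.035,0,-0.026,0,0,0,1,0.07,0,-0.052,0,0,0,1,0.104,0.004,-0.079,0,0,0,1,0.11,0.12,-0.16,0,0,0,1,0.118,0.2,-0.23,0,0,0]'; python3 -m jog '[1,0,0,0,0,0,0,1,0,0,0,0,0,0,1,0,0,0,0,0,0]'
cat > wm.py <<'E'
from h import *
import sys
np.set_printoptions(precision=1,suppress=True)
where(); st=telemetry.state()
p,d=cams.grab_frame('wrist'); T=camT('wrist',st)[1]; print('cam',sl(tocase(T[None,:3,3])))
P=world('wrist',np.argwhere(d>0)[:,::-1],d); g=sl(tocase(P))
k=(abs(g[:,1])<95)&(g[:,0]>8)&(g[:,0]<45)&(g[:,2]>190)&(g[:,2]<240)
m=(g[:,1]>112)&(g[:,1]<144)&(g[:,0]>24)&(g[:,0]<45)&(g[:,2]>200)&(g[:,2]<232)
print('lip',k.sum(),np.percentile(g[k],[1,10,50,90,99],axis=0)); print('mark',m.sum(),np.percentile(g[m],[1,10,50,90,99],axis=0) if m.sum() else '')
for l in ['lip_edge','mark']: print(l,[(np.round(r['uv'],1),round(r['score'],2)) for r in cams.pinpoint('wrist',l)[:2]])
cv2.imwrite(sys.argv[1],p[:,:,::-1]); np.save('wd.npy',d)
E
python3 wm.py pics/w2.png
```

```text
time_s: 7.25
tcp_pos: [585.8, 143.3, 219.2]
eef_rot: [0.133, 2.747, -0.022]
wrist_force: [0.3, 0.4, 0.4]
width: 0.2
grip_force: 0.0
time_s: 7.5
tcp_pos: [585.2, 143.3, 218.6]
eef_rot: [0.128, 2.749, -0.022]
wrist_force: [0.1, 0.1, -0.3]
width: 0.0
grip_force: 0.0
t 7.5 case [ 32.   58.9 218.6] out,y,s [ 99.2  58.9 197.4] z [ 0.4  0.  -0.9] F [ 0.1  0.1 -0.3] w 0.0 j [ 0.1  0.4  1.8 -0.1  0.6 -1.3]
cam [[256.6  59.  216.8]]
lip 2709 [[ 35.2 -94.3 208. ]
 [ 35.9 -87.2 208.8]
 [ 36.8 -55.3 213.3]
 [ 37.7 -21.8 218.5]
 [ 38.4  91.7 219.7]]
mark 270 [[ 24.3 131.9 202.6]
 [ 25.7 136.1 204.4]
 [ 28.1 140.6 211.8]
 [ 36.1 143.3 215.5]
 [ 36.7 143.9 217.2]]
lip_edge [(array([172.2, 316.9]), 0.65), (array([430.7, 183.8]), 0.48)]
mark [(array([386.2, 316. ]), 0.98)]
```

View pics/w2.png

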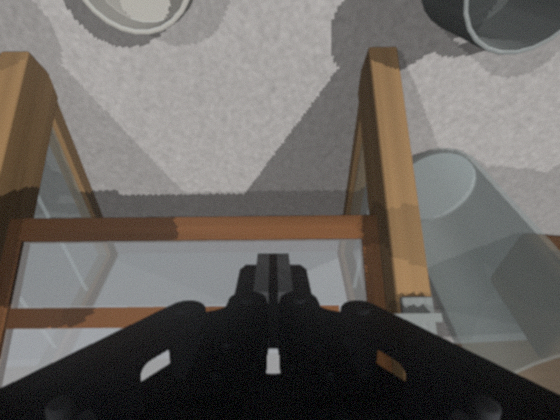

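```bash
python3 -c "
from h import *
np.set_printoptions(precision=1,suppress=True)
d=np.load('wd.npy')
uv=np.argwhere(d>0)[:,::-1]; g=sl(tocase(world('wrist',uv,d)))
for nm,k in [('lipL',(g[:,1]>-95)&(g[:,1]<-40)),('lipR',(g[:,1]>85)&(g[:,1]<98)),('mark',(g[:,1]>118)&(g[:,1]<150))]:
    k=k&(g[:,0]>33.5)&(g[:,0]<42)&(g[:,2]>200)&(g[:,2]<230)
    s=g[k,2]; print(nm,k.sum(),np.percentile(s,[0,2,10,50,90,98,100]),'mid',(np.percentile(s,1)+np.percentile(s,99))/2,'rows',uv[k,1].min(),uv[k,1].max(),'out',np.median(g[k,0]))
p=cv2.imread('pics/w2.png'); cv2.imwrite('pics/w2c.png',cv2.resize(p[280:350,330:470],None,fx=5.5,fy=5.5,interpolation=0))
for c in (100,150,410,415,420,425,430,435): print(c,[int(x) for x in p[296:334,c].mean(1)])
"
```

```text
lipL 1877 [207.1 207.3 208.3 213.1 218.  218.8 219.1] mid 212.9985661567706 rows 307 328 out 36.784039721309426
lipR 80 [206.8 206.8 206.9 208.  209.2 209.8 209.8] mid 208.3300814720663 rows 305 310 out 37.260779031530916
mark 226 [211.7 211.7 211.8 213.5 215.8 216.4 216.4] mid 214.05451186126305 rows 313 321 out 35.376462358051484
100 [147, 146, 145, 148, 147, 150, 146, 145, 144, 154, 148, 126, 98, 92, 87, 90, 87, 88, 90, 90, 87, 90, 86, 90, 89, 88, 89, 86, 82, 92, 86, 108, 141, 160, 161, 160, 160, 160]
150 [147, 146, 148, 146, 147, 145, 144, 143, 144, 155, 140, 116, 97, 92, 88, 89, 91, 84, 70, 50, 43, 33, 34, 34, 42, 31, 36, 34, 32, 35, 28, 32, 19, 30, 22, 29, 24, 26]
410 [76, 99, 125, 135, 138, 135, 137, 136, 133, 106, 76, 79, 75, 76, 75, 76, 86, 116, 132, 141, 143, 141, 144, 144, 142, 112, 76, 42, 33, 20, 25, 20, 24, 29, 36, 26, 6, 22]
415 [80, 107, 134, 136, 139, 141, 138, 142, 127, 111, 93, 82, 78, 79, 73, 80, 91, 119, 135, 144, 144, 144, 144, 145, 142, 143, 141, 130, 100, 57, 32, 21, 22, 30, 26, 22, 21, 20]
420 [85, 115, 136, 144, 143, 141, 147, 136, 132, 110, 92, 80, 77, 76, 80, 80, 87, 115, 137, 140, 145, 145, 144, 144, 142, 139, 142, 141, 139, 136, 112, 74, 41, 33, 25, 21, 29, 28]
425 [97, 114, 129, 137, 134, 133, 138, 135, 128, 118, 110, 93, 82, 77, 74, 78, 87, 118, 138, 146, 146, 146, 143, 144, 142, 143, 145, 140, 145, 146, 148, 146, 128, 98, 63, 31, 28, 22]
430 [102, 116, 135, 137, 138, 138, 140, 139, 135, 133, 127, 123, 121, 126, 122, 112, 111, 131, 141, 144, 140, 139, 145, 141, 140, 144, 147, 139, 146, 144, 142, 142, 144, 144, 136, 112, 79, 39]
435 [78, 81, 78, 78, 81, 81, 84, 83, 84, 85, 83, 83, 84, 92, 99, 101, 117, 130, 140, 144, 142, 148, 146, 145, 140, 135, 126, 126, 128, 128, 137, 134, 137, 135, 140, 139, 138, 124]
```

View pics/w2c.png

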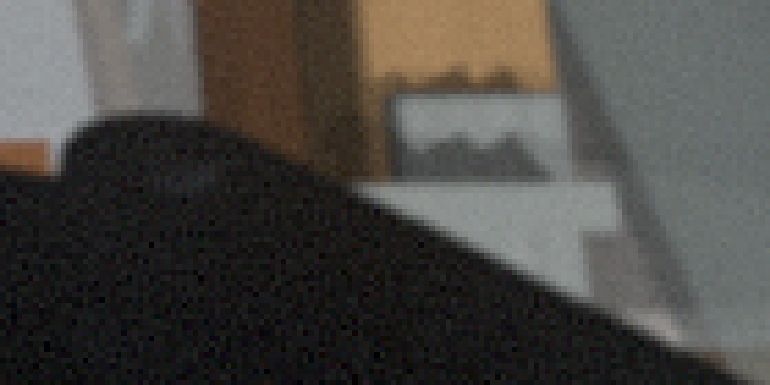

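Crop: the pointer's front strip spans rows 313–321 (s 211.7–216.4, centre 214.05), and the lip's front edge is centred at s≈212.8. The lip needs about 1.3 mm more, so I go back under it.

```bash
python3 -m jog '[1,-0.01,-0.08,0.07,0,0,0,1,-0.014,-0.204,0.15,0,0,0,1,-0.014,-0.204,0.15,0,0,0,1,-0.014,-0.204,0.15,0,0,0]'; python3 -c "
from h import *
where();print(goal(os_(23.2,-1.4,182),68),goal(os_(23.2,-1.4,189.7),68))"
```

```text
time_s: 7.98
tcp_pos: [598.7, 77.8, 175.6]
eef_rot: [0.136, 2.755, -0.024]
wrist_force: [-0.4, 0.1, 0.4]
width: 0.0
grip_force: 0.0
t 7.98 case [ 51.1  -5.3 175.6] out,y,s [ 58.9  -5.3 173.1] z [ 0.374 -0.002 -0.927] F [-0.4  0.   0.4] w 0.0 j [-0.05  0.47  1.83 -0.04  0.46 -1.49]
(array([-0.09 ,  0.014,  0.084]), array([-0.0004, -0.0001, -0.0017])) (array([-0.111,  0.014,  0.07 ]), array([-0.0004, -0.0001, -0.0017]))
```

```bash
python3 -m jog '[1,-0.045,0.014,0.042,0,0,-0.0015,1,-0.09,0.014,0.084,0,0,-0.0015,1,-0.1,0.014,0.076,0,0,-0.0015,1,-0.111,0.014,0.07,0,0,-0.0015,1,-0.111,0.014,0.07,0,0,-0.0015]';python3 -m jog '[1,0,0,0,0,0,0,1,0,0,0,0,0,0]'; python3 -c "
from h import *
where()
for s in (189.7,190,190.5):print(goal(os_(23.2,-1.4,s),68))"
```

```text
time_s: 8.4
tcp_pos: [637.4, 81.7, 171.4]
eef_rot: [0.115, 2.753, -0.025]
wrist_force: [0.5, 0.8, -1.9]
width: 0.1
grip_force: 0.3
time_s: 8.57
tcp_pos: [637.4, 81.7, 171.6]
eef_rot: [0.115, 2.752, -0.025]
wrist_force: [0.1, -0.1, 0.1]
width: 0.1
grip_force: 0.4
t 8.57 case [ 89.4   2.  171.6] out,y,s [ 25.3   2.  191.8] z [ 0.378 -0.    -0.926] F [ 0.1 -0.1  0.1] w 0.1 j [-0.04  0.52  1.74 -0.04  0.49 -1.49]
(array([ 0.002, -0.011,  0.01 ]), array([-0.    ,  0.0006,  0.0006]))
(array([ 0.001, -0.011,  0.009]), array([-0.    ,  0.0006,  0.0006]))
(array([-0.   , -0.011,  0.008]), array([-0.    ,  0.0006,  0.0006]))
```

```bash
python3 -m jog '[1,0.035,0,-0.026,0,0,0,1,0.07,0,-0.052,0,0,0,1,0.104,-0.004,-0.079,0,0,0,1,0.11,-0.12,-0.16,0,0,0,1,0.118,-0.2,-0.22,0,0,0]'; python3 -m jog '[1,0,0,0,0,0,0,1,0,0,0,0,0,0,1,0,0,0,0,0,0]'
cat > wm2.py <<'E'
from h import *
np.set_printoptions(precision=1,suppress=True)
where(); st=telemetry.state()
p,d=cams.grab_frame('wrist'); cv2.imwrite('pics/w3.png',p[:,:,::-1]); uv=np.argwhere(d>0)[:,::-1]; g=sl(tocase(world('wrist',uv,d)))
b=(g[:,0]>33.5)&(g[:,0]<42)&(g[:,2]>200)&(g[:,2]<230)
for y in range(-100,150,10):
    k=b&(g[:,1]>y)&(g[:,1]<=y+10); s=g[k,2]
    if k.sum()>5: print(y,k.sum(),np.percentile(s,[1,50,99]),'out',np.median(g[k,0]).round(1))
E
python3 wm2.py
```

```text
time_s: 8.98
tcp_pos: [574.3, 26.9, 219.6]
eef_rot: [0.111, 2.752, -0.024]
wrist_force: [0.4, -0.2, -0.6]
width: 0.0
grip_force: 0.0
time_s: 9.23
tcp_pos: [575.5, 26.5, 219.3]
eef_rot: [0.116, 2.751, -0.025]
wrist_force: [0.4, 1.0, -0.4]
width: 0.3
grip_force: 0.0
t 9.23 case [ 32.5 -58.4 219.3] out,y,s [ 99.3 -58.4 198.3] z [ 0.4 -0.  -0.9] F [ 0.3  1.  -0.4] w 0.3 j [-0.2  0.4  1.9  0.1  0.5 -1.7]
-100 15 [211.2 211.2 211.8] out 36.6
-30 8 [210.9 211.  211.5] out 36.0
-20 8 [210.9 211.3 211.6] out 36.6
10 85 [210.8 212.  215. ] out 36.9
20 225 [210.8 214.3 219.9] out 36.9
30 342 [210.8 216.6 222.2] out 37.0
40 355 [210.7 216.5 222.2] out 37.1
50 343 [210.7 216.5 222.2] out 37.0
60 357 [210.7 216.5 222.1] out 37.2
70 340 [210.6 216.4 222.1] out 37.2
80 354 [210.6 216.4 222.1] out 37.2
90 298 [210.6 216.3 222. ] out 37.2
```

```bash
python3 -m jog '[1,0,0.12,0,0,0,0,1,0,0.22,0,0,0,0,1,0,0.22,0,0,0,0,1,0,0.22,0,0,0,0]'; python3 wm2.py
```

```text
time_s: 9.62
tcp_pos: [580.7, 94.6, 217.8]
eef_rot: [0.109, 2.754, -0.024]
wrist_force: [0.4, -0.1, -0.3]
width: -0.1
grip_force: 0.0
t 9.62 case [ 31.8   9.9 217.8] out,y,s [ 99.    9.9 196.7] z [ 0.4  0.  -0.9] F [ 0.4 -0.  -0.3] w -0.1 j [-0.   0.4  1.8 -0.1  0.5 -1.5]
-100 354 [211.6 217.3 223. ] out 36.6
-90 337 [211.5 217.3 223. ] out 36.7
-80 199 [211.5 214.9 220.1] out 36.7
-70 63 [211.4 212.6 215.2] out 36.6
80 80 [211.2 212.4 215.8] out 37.1
90 137 [211.2 214.1 218.6] out 37.4
120 92 [213.8 216.2 218.5] out 35.4
130 146 [213.8 216.1 218.4] out 35.5
140 152 [213.7 216.1 218.4] out 35.5
```

```bash
python3 -c "
from h import *
print(goal([-136,-39,218],90))"; python3 fit.py >/dev/null; sed 's/(68,)/(75,80,85,90)/' fit.py > f2.py; python3 f2.py | grep dish
```

```text
(array([ 0.519, -0.156, -0.211]), array([-0.0001,  0.0614,  0.001 ]))
75 dish0 q2,q3 [0.82 2.26] q5 -0.2 r 0.0
75 dish1 q2,q3 [0.8 1.8] q5 0.28 r 0.0
80 dish0 q2,q3 [0.78 2.2 ] q5 -0.01 r 0.0
80 dish1 q2,q3 [0.8  1.74] q5 0.43 r 0.0
85 dish0 q2,q3 [0.76 2.14] q5 0.16 r 0.0
85 dish1 q2,q3 [0.81 1.67] q5 0.57 r 0.0
90 dish0 q2,q3 [0.75 2.07] q5 0.32 r 0.0
90 dish1 q2,q3 [0.83 1.61] q5 0.71 r 0.0
```

```bash
python3 -m jog '[0,0.1,-0.04,-0.05,0,0.015,0,0,0.22,-0.08,-0.09,0,0.03,0,0,0.34,-0.12,-0.14,0,0.046,0,0,0.45,-0.156,-0.18,0,0.06,0,0,0.519,-0.156,-0.21,0,0.0614,0.001]'; python3 -m jog '[0,0,0,0,0,0,0,0,0,0,0,0,0,0]'; python3 -c "
from h import *
where();print(goal([-136,-39,9],90))
p,d=cams.grab_frame('wrist');
for r in cams.regions_of('wrist','dish')[:3]:
    q=tocase(regpts('wrist',r['region'],d)); k=(q[:,2]>24)&(q[:,2]<40); print(r['score'],r['uv'],cv2.minEnclosingCircle(q[k][:,:2].astype(np.float32)) if k.sum()>5 else q[:3])
"
```

```text
time_s: 10.08
tcp_pos: [409.3, 57.8, 218.2]
eef_rot: [-0.146, -3.137, 0.001]
wrist_force: [-0.1, 0.2, -0.1]
width: 42.7
grip_force: 0.0
time_s: 10.25
tcp_pos: [409.4, 59.2, 218.2]
eef_rot: [0.144, 3.136, -0.001]
wrist_force: [1.0, 0.1, -0.4]
width: 42.8
grip_force: 0.0
t 10.25 case [-135.9  -40.3  218.2] out,y,s [236.5 -40.3 100.7] z [ 0.002 -0.    -1.   ] F [ 1.   0.2 -0.4] w 42.8 j [-0.13  0.26  1.95 -0.    0.92 -1.61]
(array([0.002, 0.004, 0.697]), array([-0.    ,  0.0003, -0.0007]))
0.93 [271.8, 242.8] ((-71.74797821044922, -40.428794860839844), 45.167762756347656)
0.86 [177.9, 124.2] ((-193.0353546142578, -130.0400848388672), 33.065059661865234)
0.69 [398.1, 197.2] ((-120.08326721191406, 83.72848510742188), 32.73976135253906)
```

The wrist view confirms it: px (272,243) has radius 45 mm and is the dish. The other two, at (178,124) and (398,197), have a radius of 33 mm. Descend behind the dish.

```bash
python3 -m jog '[0,0,0,0.13,0,0,0,0,0,0,0.27,0,0,0,0,0,0,0.4,0,0,0,0,0,0,0.52,0,0,0,0,0,0,0.6,0,0,0]'; python3 -m jog '[0,0,0,0.06,0,0,0,0,0,0,0.09,0,0,0,0,0,0,0.09,0,0,0]'; python3 -c "
from h import *
where();print(goal([-70,-40.4,10],88),goal([-20,-40.4,10],80))"
```

```text
time_s: 10.77
tcp_pos: [410.8, 59.5, 35.3]
eef_rot: [0.142, 3.137, -0.001]
wrist_force: [-1.1, -0.1, -0.9]
width: 42.7
grip_force: 0.0
time_s: 11.02
tcp_pos: [410.5, 59.5, 9.3]
eef_rot: [-0.142, -3.138, 0.0]
wrist_force: [0.4, 0.2, -0.2]
width: 42.7
grip_force: 0.0
t 11.02 case [-134.8  -39.8    9.3] out,y,s [115.7 -39.8 -69.7] z [-0.001 -0.    -1.   ] F [ 0.4  0.2 -0.2] w 42.7 j [-0.13  0.73  2.11 -0.    0.31 -1.61]
(array([-0.216, -0.001, -0.002]), array([-0.0001, -0.0056, -0.0005])) (array([-0.383, -0.001, -0.003]), array([-0.0001, -0.0279, -0.0005]))
```

```bash
python3 -m jog '[0,-0.03,0,0,0,0,0,0,-0.06,0,0,0,0,0,0,-0.085,0,0,0,0,0,0,-0.11,0,0,0,0,0,0,-0.135,0,0,0,0,0]'; python3 -m jog '[0,-0.025,0,0,0,0,0,0,-0.05,0,0,0,0,0,0,-0.075,0,0,0,0,0,0,-0.1,0,0,0,0,0,0,-0.125,0,0,0,0,0]'; python3 -c "
from h import *
where();print(goal([-20,-40.4,10],85),goal([5,-40.4,10],78),goal([55,-40,10],73))"
```

```text
time_s: 11.43
tcp_pos: [451.7, 55.8, 12.4]
eef_rot: [0.142, 3.135, -0.001]
wrist_force: [-3.1, 1.3, 1.8]
width: 42.6
grip_force: 1.4
time_s: 11.85
tcp_pos: [488.0, 52.5, 11.6]
eef_rot: [0.142, 3.138, -0.001]
wrist_force: [-4.5, 0.7, 4.4]
width: 42.9
grip_force: 2.4
t 11.85 case [-56.9 -40.   11.6] out,y,s [ 53.3 -40.  -23.2] z [ 0.001 -0.    -1.   ] F [-4.6  0.3  4.4] w 42.9 j [-0.12  0.74  1.92 -0.    0.48 -1.6 ]
(array([-0.123, -0.001,  0.005]), array([-0.0001, -0.0138, -0.0005])) (array([-0.206, -0.001,  0.005]), array([-0.0001, -0.0332, -0.0005])) (array([-0.373,  0.001,  0.005]), array([-0.0001, -0.0471, -0.0005]))
```

```bash
python3 -m jog '[0,-0.03,0,0,0,-0.003,0,0,-0.055,0,0,0,-0.007,0,0,-0.08,0,0,0,-0.012,0,0,-0.105,0,0.002,0,-0.017,0,0,-0.13,0,0.003,0,-0.022,0]'; python3 -c "
from h import *
where();print(goal([20,-40,12],76),goal([55,-40,12],73))
p,d=cams.grab_frame('top');cv2.imwrite('pics/t5.png',p[:,:,::-1])"
```

```text
time_s: 12.27
tcp_pos: [528.3, 48.8, 10.5]
eef_rot: [0.136, 2.995, -0.01]
wrist_force: [-3.3, 0.4, 2.0]
width: 42.9
grip_force: 1.4
t 12.27 case [-16.5 -40.3  10.5] out,y,s [ 19.6 -40.3  -0.8] z [ 0.143 -0.001 -0.99 ] F [-3.4  0.1  2. ] w 42.9 j [-0.12  0.75  1.92  0.01  0.33 -1.61]
(array([-0.121,  0.001,  0.013]), array([-0.0002, -0.016 , -0.0005])) (array([-0.237,  0.002,  0.029]), array([-0.0002, -0.0244, -0.0005]))
```

```bash
python3 -m jog '[0,-0.025,0,0.002,0,-0.004,0,0,-0.05,0,0.005,0,-0.008,0,0,-0.075,0,0.007,0,-0.012,0,0,-0.1,0,0.01,0,-0.016,0,0,-0.125,0,0.013,0,-0.02,0]'; python3 -c "
from h import *
where();print(goal([55,-40,12],71))
p,d=cams.grab_frame('wrist')
for r in cams.regions_of('wrist','dish')[:1]:
    q=tocase(regpts('wrist',r['region'],d)); k=(q[:,2]>24)&(q[:,2]<40); print(r['score'],r['uv'],cv2.minEnclosingCircle(q[k][:,:2].astype(np.float32)) if k.sum()>5 else q[:3])
"
```

```text
time_s: 12.73
tcp_pos: [566.0, 45.3, 12.0]
eef_rot: [0.13, 2.87, -0.018]
wrist_force: [-1.1, -0.5, -1.5]
width: 42.6
grip_force: 0.6
t 12.73 case [ 21.4 -40.4  12. ] out,y,s [-10.6 -40.4  22.1] z [ 0.266 -0.001 -0.964] F [-1.1 -0.6 -1.5] w 42.6 j [-0.12  0.76  1.92  0.04  0.19 -1.64]
(array([-0.108,  0.002,  0.03 ]), array([-0.0002, -0.0099, -0.0005]))
0.77 [271.7, 322.8] ((32.90774154663086, -40.84321594238281), 22.833341598510742)
```

```bash
python3 -m jog '[0,-0.025,0,0.006,0,-0.0025,0,0,-0.05,0,0.013,0,-0.005,0,0,-0.075,0,0.02,0,-0.0075,0,0,-0.1,0,0.027,0,-0.009,0,0,-0.115,0,0.031,0,-0.01,0]'; python3 -c "
from h import *
where();print(goal([15,-40,14],73),goal([-75,-40,60],82))
p,d=cams.grab_frame('top');cv2.imwrite('pics/t6.png',p[:,:,::-1])
for n in ['top','scene']:
  p,d=cams.grab_frame(n);cv2.imwrite('pics/%s6.png'%n,p[:,:,::-1])
  for r in cams.regions_of(n,'dish')[:4]:
    q=tocase(regpts(n,r['region'],d)); k=(q[:,2]>20)&(q[:,2]<40); print(n,r['score'],r['uv'],np.median(q,0),cv2.minEnclosingCircle(q[k][:,:2].astype(np.float32)) if k.sum()>5 else '')
"
```

```text
time_s: 13.25
tcp_pos: [601.1, 42.2, 12.2]
eef_rot: [0.127, 2.809, -0.022]
wrist_force: [-1.1, 0.0, -0.8]
width: 42.5
grip_force: 0.6
t 13.25 case [ 56.7 -40.5  12.2] out,y,s [-39.4 -40.5  42.5] z [ 0.324 -0.001 -0.946] F [-1.1 -0.  -0.8] w 42.5 j [-0.12  0.78  1.88  0.06  0.16 -1.66]
(array([ 0.129,  0.001, -0.051]), array([-0.0002,  0.0054, -0.0005])) (array([ 0.363,  0.   , -0.293]), array([-0.0002,  0.0304, -0.0005]))
top 0.76 [286.7, 185.9] [ 89.25151709 -44.24265331   6.89726744] ((94.1927490234375, -40.83864974975586), 42.80411911010742)
top 0.67 [305.7, 269.5] [-193.42761072 -131.71700998    4.8527084 ] ((-194.0066680908203, -130.59930419921875), 31.927404403686523)
scene 0.71 [327.8, 215.2] [-124.9900523    85.54630973    7.15220818] ((-117.67138671875, 87.29620361328125), 34.198917388916016)
scene 0.44 [369.9, 237.0] [-82.46494126 212.96347417  48.55112394] ((-57.0402717590332, 227.21046447753906), 53.219879150390625)
```

```bash
python3 -m jog '[0,0.04,0,-0.012,0,0,0,0,0.09,0,-0.03,0,0.004,0,0,0.16,0,-0.065,0,0.012,0,0,0.26,0,-0.15,0,0.02,0,0,0.36,0,-0.29,0,0.03,0]'; python3 -m jog '[0,0.08,0,-0.1,0,0,0,0,0.15,0,-0.25,0,0,0,0,0.15,0,-0.35,0,0,0,0,0.15,0,-0.35,0,0,0]'
cat > fin.py <<'E'
from h import *
where()
np.set_printoptions(precision=1,suppress=True)
for n in ['top','scene','wrist']:
  p,d=cams.grab_frame(n);cv2.imwrite('pics/%s7.png'%n,p[:,:,::-1])
  for r in cams.regions_of(n,'dish')[:4]:
    q=tocase(regpts(n,r['region'],d)); k=(q[:,2]>20)&(q[:,2]<40); print(n,r['score'],r['uv'],np.median(q,0),cv2.minEnclosingCircle(q[k][:,:2].astype(np.float32)) if k.sum()>5 else '')
E
python3 fin.py; python3 -c "
import cv2,numpy as np
a=cv2.resize(cv2.imread('pics/top7.png')[130:300,170:400],(600,443));cv2.imwrite('pics/f.png',a)"
```

```text
time_s: 13.92
tcp_pos: [473.7, 53.7, 52.6]
eef_rot: [0.136, 3.008, -0.01]
wrist_force: [0.3, -0.0, -0.8]
width: 42.5
grip_force: 0.0
time_s: 14.25
tcp_pos: [417.8, 59.2, 156.4]
eef_rot: [0.134, 2.992, -0.011]
wrist_force: [0.9, 0.4, -0.1]
width: 42.6
grip_force: 0.0
t 14.25 case [-127.4  -39.5  156.4] out,y,s [194.1 -39.5  55. ] z [ 0.146 -0.001 -0.989] F [ 0.9  0.5 -0.1] w 42.6 j [-0.13  0.35  2.1   0.01  0.54 -1.62]
top 0.81 [245.0, 246.8] [-121.6   86.9    5.5] ((-122.42108154296875, 85.16006469726562), 33.66036605834961)
top 0.74 [289.1, 187.6] [ 84.8 -42.4   7. ] ((86.57319641113281, -43.085453033447266), 40.6330680847168)
top 0.66 [211.5, 223.8] [-60.1 220.7   7.8] ((-61.143089294433594, 225.0160675048828), 52.03384017944336)
top 0.59 [311.0, 268.3] [-196.  -138.5    5.2] ((-195.56024169921875, -132.37098693847656), 33.19294357299805)
scene 0.6 [328.9, 216.7] [-125.4   85.5    6.1] ((-117.71746826171875, 84.64025115966797), 33.22089385986328)
scene 0.51 [278.7, 184.9] [-199.1 -130.7    6.4] ((-188.7366943359375, -126.53033447265625), 33.49208068847656)
wrist 0.86 [269.5, 357.1] [ 61.6 -41.2  15.9] ((69.99040985107422, -40.61646270751953), 30.259937286376953)
wrist 0.76 [427.2, 181.2] [-121.8   88.6    4.4] ((-122.57443237304688, 84.4560775756836), 33.99755859375)
wrist 0.56 [147.7, 84.5] [-196.6 -134.1    4.3] ((-195.3898468017578, -130.07110595703125), 33.90313720703125)
```

View pics/f.png

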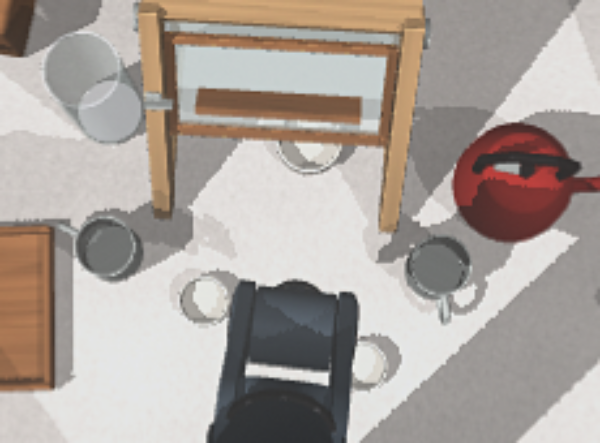

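Top crop: the dish is at crop (310,148), partly under the window's lower frame and inside the case. Mugs, small dishes, kettle and jar look unmoved. I'll measure its near edge and recheck the lip.

```bash
python3 -c "
from h import *
np.set_printoptions(precision=1,suppress=True)
for n in ['top','wrist']:
  p,d=cams.grab_frame(n)
  q=tocase(world(n,np.argwhere(d>0)[:,::-1],d)); k=(q[:,2]>8)&(q[:,2]<36)&(abs(q[:,1]+40)<60)&(q[:,0]>10)&(q[:,0]<150)
  print(n,k.sum(),np.percentile(q[k],[1,3,10,50,90,99],axis=0))
  a=q[k&(q[:,2]>24)]; 
  from scipy.optimize import least_squares
  f=least_squares(lambda c:np.hypot(a[:,0]-c[0],a[:,1]-c[1])-44.5,[100,-40],loss='soft_l1');print(f.x)
for n in ['top','scene']:
  p,d=cams.grab_frame(n);g=sl(tocase(world(n,np.argwhere(d>0)[:,::-1],d)))
  k=(abs(g[:,1])<95)&(g[:,0]>24)&(g[:,0]<36)&(g[:,2]>195)&(g[:,2]<240);m=(g[:,1]>113)&(g[:,1]<143)&(g[:,0]>24)&(g[:,0]<36)&(g[:,2]>200)&(g[:,2]<232)
  print(n,'lip',np.median(g[k,2])-6,'mark',np.median(g[m,2])-2.5)
print(goal([35,10,218],68))
"
```

```text
top 118 [[ 19.8 -89.9   8. ]
 [ 47.1 -83.3   8.1]
 [ 60.4 -75.    8.4]
 [ 77.5 -45.1  13.4]
 [ 97.1  -4.5  31. ]
 [102.4  14.   33.3]]
[104.9 -41. ]
wrist 1107 [[ 58.  -76.9   8.3]
 [ 58.4 -72.9   8.8]
 [ 58.9 -65.3  10.2]
 [ 61.5 -41.6  18.6]
 [ 69.7 -17.   29.1]
 [ 79.   -5.7  30.4]]
[103.7 -41.4]
top lip 216.11762741411522 mark 216.1174190053194
scene lip 216.7423568891791 mark 215.6494091556867
(array([-0.6,  0.2, -0.1]), array([-0., -0., -0.]))
```

```bash
python3 -c "
from h import *
where(); print(manip.hand_in())"
```

```text
t 14.75 case [-126.4  -39.9  150.4] out,y,s [189.9 -39.9  50.6] z [ 0.137 -0.001 -0.991] F [0.  0.  0.5] w 42.5 j [-0.13  0.37  2.1   0.01  0.53 -1.62]
the job is handed in; nothing more can be done
None
```

The job is handed in at 14.75 s: the lip measures within about 1 mm of the pointer, the dish stands flat inside the case with its near edge about 58 mm past the window line (about 27 mm is needed), and the robot was clear of everything.

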